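Lock and start the bench steriliser

ROBOT

A 6-joint arm with a two-finger parallel gripper is mounted at the origin on the work surface. World frame = base frame: x ahead of the robot, y to its left, z up, the work surface at z = 0. Lengths are in m, angles in degrees, forces in N, time in s.
With the tool pointing down it reaches from about 0.3 to 0.85 m from the base axis. Payload 4.2 kg.
Tool frame: the origin (TCP) lies midway between the tips of the shut fingers; the grasp point (between the pads) lies 19 mm behind it; z points along the fingers, y is the direction in which the jaws open and shut (so a half turn about z gives the same grasp; the last joint's range is limited). The gripper opens to 91 mm and grips with 3 to 60 N. Pads are 32 mm wide; open, the fingers measure 118 mm over their backs; the gripper's body (76 mm by 178 mm) begins 60 mm behind the grasp point.
Start: joints at [-73.969, 18.312, 89.639, -0, 72.044, -1.146], TCP at [0.17, -0.549, 0.214] pointing down, gripper open.
Joint ranges: [-177.97, 177.97], [-48.28, 115.42], [12.27, 149.76], [-77.06, 257.06], [2.81, 150.46], [-146.56, 146.56]. Speed limits (degrees/s): [147.25, 147.25, 180, 180, 180, 180].

INTERFACE

Orientations are given as a 3x3 rotation matrix whose columns are the frame's x, y, z axes.
In Python, from plant import bot gives the robot as it stands.
- The arm moves only by the tool step_arm, never from a script. Its argument "commands" is a list of rows, each an object with "translation": the shift along the tool's x, y, z in m, a list of three; "delta_rot": the turn, a rotation vector about the tool's x, y, z in degrees, a list of three. In form: [{"translation": [dx, dy, dz], "delta_rot": [rx, ry, rz]}, ...]. A call has 1 to 12 rows; each row is the pose to reach, as a shift and turn from the pose measured when the call began, along the tool's axes at that moment; what a row does not reach only later rows make up. A row lasts 1/10 s, in which the tool goes at most 50 mm and 8.59 degrees, less where a joint would pass 70% of its speed; a pose out of reach is approached as far as the arm can. A call with a gripper value outside its range is refused whole. "jaw" is the gripper command: -1 is shut, 1 is fully open, values between are in proportion, set as the call begins (left out, the last holds). The fingers move at their own pace and stop on an object; "squeeze" is the grip in N (left out, the last holds). Time passes only in rows, so rows that repeat a pose let the fingers close. It gives the time, the measured TCP pose, the force and the opening at its end, in the units of the state.
- bot.observe(): the state, without advancing time (a new reading comes with each control period).
- bot.camera(name): name is "side" or "top" or "wrist"; returns a dict with "img" (400x640x3 uint8, red, green, blue), "K" (3x3 intrinsics, pixels), "cam_to_world" (4x4, takes a point from camera to world coordinates). Camera axes: x right, y down, z forward; pixel columns grow to the right and rows downward; lengths in m; the calibration is good to about 2 mm. A picture is of the moment at which its call begins. There is no depth.
- bot.sign_off(): hands the job in, once; it reports no verdict.
The state is a dict: "clock": time; "joint_pos": joint angles; "qd": joint speeds; "joint_torque": joint torques, N m; "ee_pos": TCP position; "ee_rot": TCP orientation; "contact_force": force on the tool from outside, world axes, zero at the start; "ft_torque": the same for the moment, N m; "finger_gap": finger opening in m.
Only numpy, scipy, OpenCV 4.12 (cv2) and the standard library are available. Lean on these libraries where they do the work, as an engineer would, in place of code of your own. Each camera call takes 0.05 s, during which the arm holds its last target. There are 200 camera calls.

TASK

The small steam steriliser is loaded and its lid is on but not yet locked: turn the lid clockwise by its bar handle until the hole in its lug lines up under the locking pin, then push the pin fully down through it, then fold the vent lever on the lid right down flat to shut the vent. After that press the middle one of the three square programme keys firmly until it makes contact, and last press the long START key to the right of them in the same way and hold it for a second. Touch no other key, press START only once everything is secured, do not strain the membrane, and leave the glassware and other things on the bench where they are.

Things in the scene. Friction and masses are not known exactly. Their poses are not given: they have to be found in the camera images.
- steriliser: The fixed steriliser: cream casing 300 mm wide (y), 365 mm deep (x -225 to +140 mm), flat deck 200 mm high. Origin on the bench under the lid's centre; x to its back, y to its left for someone facing its front, z up. The key panel slopes 32 degrees from horizontal across its front, lower edge 60 mm high at x -225, upper 113 mm at x -140 mm.
- brow (a point): Middle of the lower front edge of the casing's brow, which overhangs the key panel: face at the steriliser's x -166 mm, from 148 to 200 mm height, full width, only 14 mm (level) behind the keys' centres. A gripper held upright over a key strikes it: come in tilted, about square to the panel. Axes as the steriliser's.
- lid (a joint): Turn of the lid about the steriliser's vertical axis, rad: 0 when the lug's hole is exactly under the pin; -0.95 to -0.5 at the start; grows as the lid turns clockwise seen from above. The pin passes within about 0.03 either way. The lid can overrun: it stops only at +0.14. It stays where it is left (friction about 0.3 N m).
- lid_grip (a point): Centre of the lid's black bar handle: the bar is 160 mm long along this point's y, 24 mm wide (x), 24 mm high, centre 275 mm above the bench on the lid's turning axis, underside 24 mm clear of the lid. Turns with the lid; has the steriliser's axes when joint lid is 0.
- lug_hole (a point): Upper mouth of the 20 mm hole in the lid's steel lug, 228 mm above the bench, 138 mm from the lid's axis; must come under the pin.
- pin (a joint): Depth of the locking pin, m: 0 up (start), 0.030 fully down through the lug. It stays where it is left; pushing it takes about 4 to 6 N. If the hole is not under it, the lug blocks it after about 6 mm.
- pin_top (a point): Centre of the top of the pin's black round knob (34 mm across, 18 mm high), 300 mm above the bench when up, 270 mm when down. The vertical pin is 12 mm thick and stands in a steel bracket on the front left corner of the deck. Axes as the steriliser's.
- vent (a joint): Vent lever, rad: 0 upright (open; -0.1 to 0.2 at the start), 1.5 folded down flat (shut). Stiff: stays where left, takes about 2 N at its tip.
- vent_pivot (a point): Pivot of the vent lever on the lid, 65 mm in front (-x) and 45 mm right (-y) of the lid's axis, 252 mm above the bench. The lever is a steel strip 12 mm wide, 6 mm thick, with a black cross grip 16 mm thick, 22 mm wide centred 56 mm from the pivot; it folds about this point's x towards its +y. Has the lid's axes (the steriliser's once the lid is home).
- key_mid: The programme key to press: middle of three square grey membrane keys, 36 x 36 mm, 2 mm proud of the panel, 50 mm between centres. It gives barely 1.5 mm and makes contact at 5 N; the membrane is damaged above 80 N. Axes: z out of the panel (32 degrees from vertical, leaning to the front), x up the slope, y to the steriliser's left; origin at the centre of its face.
- key_start: START: the long grey membrane key, 70 (y) x 36 mm, right-hand end of the row, marked with a triangle, 2 mm proud. It gives barely 1.5 mm and makes contact at 5 N; the membrane is damaged above 80 N. To be held in contact for a second. Axes: z out of the panel (32 degrees from vertical, leaning to the front), x up the slope, y to the steriliser's left; origin at the centre of its face.
- key_left: Left-hand square key, 36 x 36 mm: not to be pressed.
- key_right: Right-hand square key (between the middle one and START), 36 x 36 mm: not to be pressed.
- case: closed stainless instrument case, 164 x 79 x 37 mm, lying on the bench beside the front of the steriliser; not to be moved. Origin at the centre of its underside.
- tongs: steel crucible tongs, 220 mm long, lying on the bench in front of the steriliser; not to be moved. Origin at the centre of its underside.
- beaker: glass beaker, 72 mm across, 95 mm high, beside the steriliser; not to be moved. Origin at the centre of its underside.
- reagent: amber glass reagent bottle, 64 mm across, 150 mm high, beside the steriliser; not to be moved. Origin at the centre of its underside.
- cup: white drinking cup, 76 mm across, 95 mm high, beside the steriliser; not to be moved. Origin at the centre of its underside.
- wash: white plastic screw-top jar, 66 mm across, 150 mm high, beside the steriliser; not to be moved. Origin at the centre of its underside.

How it is judged (in metres and radians):
On the way, in this order (a step that is already met when the one before it is completed fails the run):
1. the lid is turned until its hole lines up under the pin (within 0.04 rad, 5 mm) (value of joint lid between -0.04 and 0.04 rad), for 0.2 s.
2. the locking pin is pushed down through the lug (25 of its 30 mm or more) (all of step 1 and value of joint pin above 0.025 m), for 0.2 s.
3. the vent lever is folded down flat (1.3 rad or more) (value of joint pin above 0.025 m and value of joint vent above 1.3 rad), for 0.2 s.
4. the middle programme key is pressed with 5 N or more (contact force between the fingers and key_mid above 5 N), for 0.1 s.
5. START is pressed with 5 N or more and held, with the pin down and the vent shut (all of step 3 and contact force between the fingers and key_start above 5 N), for 0.6 s.
At the end, for the whole second after the job is handed in: The lid's hole is under the pin within 0.04 rad, the pin is down at least 25 of its 30 mm, the vent lever is folded to 1.3 rad or more, and neither key is pressed any longer (all of step 1 and all of step 3 and contact force between anything else and key_start below 0.5 N and contact force between anything else and key_mid below 0.5 N); the robot touches nothing.
It fails at once if one of the other two square keys is pressed (3 N) (contact force between anything else and key_left above 3 N or contact force between anything else and key_right above 3 N).
It fails at once if START is pressed (3 N) while the pin is not down or the vent is not shut (contact force between anything else and key_start above 3 N and (not (value of joint pin above 0.025 m) or not (value of joint vent above 1.3 rad))).
It fails at once if a membrane key is strained (more than 80 N) (contact force between anything else and key_mid above 80 N or contact force between anything else and key_start above 80 N).
It fails at once if a bystander is moved (more than 30 mm) or tipped (distance of any of case, tongs, beaker, reagent, cup, wash from where it was at the start of the episode above 0.03 m or angle between any of case, tongs, beaker, reagent, cup, wash's own z axis and vertical above 0.35 rad).
It also fails if it takes over 64 s, if anything falls off the work surface, if the arm or the gripper's body presses on something with over 40 N, if the wrist force passes 120 N, or if a joint passes its speed limit or range.

## Working session

There is one attempt and no reset: what is moved stays moved. The work goes in short steps, Python scripts to look and compute and a tool call to move; the robot and the scene stay as the last step left them, time stands still between calls to the robot, and variables do not carry over. Pictures are saved under pics/ and viewed, about 8 in all and at most 12, crops included, and the job is handed in when it is done.

Besides the shell and the picture viewer there is one more tool, called after "Request:" in YAML: its name, and indented under it one key for each argument. step_arm: Moves the arm, as the interface text tells. Its arguments: {"type":"object","properties":{"commands":{"type":"array","items":{"type":"object","properties":{"translation":{"type":"array","items":{"type":"number"}},"delta_rot":{"type":"array","items":{"type":"number"}}}}},"jaw":{"type":"number"},"squeeze":{"type":"number"}},"required":["commands"]}

```bash
mkdir -p pics; ls
python3 - <<'E'
from plant import bot
import cv2,numpy as np
s=bot.observe();print(s)
for n in("top","side"):
    c=bot.camera(n);cv2.imwrite(f"pics/{n}0.png",c["img"][:,:,::-1]);print(n,c["K"].tolist(),np.round(c["cam_to_world"],4).tolist())
E
```

```text
pics
{'clock': 0.0, 'joint_pos': array([-7.39682085e+01,  1.83520225e+01,  8.97059583e+01, -2.57426331e-03,
        7.20445394e+01, -1.14696347e+00]), 'qd': array([ 0.15856477,  0.03921567, -0.01876618,  0.05563243,  0.05004376,
        0.03327767]), 'joint_torque': array([-5.37488613e-04, -4.12454081e+01, -2.31970632e+01,  7.27715436e-02,
        4.59006114e-02, -1.25773690e-04]), 'ee_pos': array([ 0.16966552, -0.54886831,  0.2131195 ]), 'ee_rot': array([[ 9.55383840e-01,  2.95366606e-01, -5.35234761e-04],
       [ 2.95367091e-01, -9.55382313e-01,  1.70792054e-03],
       [-6.89113041e-06, -1.78981042e-03, -9.99998398e-01]]), 'contact_force': array([-0.00196424, -0.89607397,  0.66433747]), 'ft_torque': array([ 0.00255041,  0.0014318 , -0.00706859]), 'finger_gap': 0.0909709154387147}
top [[365.0224147405874, 0.0, 318.2666549873045], [0.0, 365.0224147405874, 198.23225241628802], [0.0, 0.0, 1.0]] [[0.0093, -0.9958, 0.0907, 0.4985], [-0.9999, -0.0101, -0.0084, 0.0301], [0.0093, -0.0906, -0.9958, 1.0336], [0.0, 0.0, 0.0, 1.0]]
side [[373.99838250731204, 0.0, 314.21753974782393], [0.0, 373.99838250731204, 201.49309642448003], [0.0, 0.0, 1.0]] [[-0.8945, -0.31, 0.3222, 0.2452], [-0.447, 0.639, -0.626, 0.6673], [-0.0118, -0.704, -0.7101, 0.9308], [0.0, 0.0, 0.0, 1.0]]
```

View pics/top0.png

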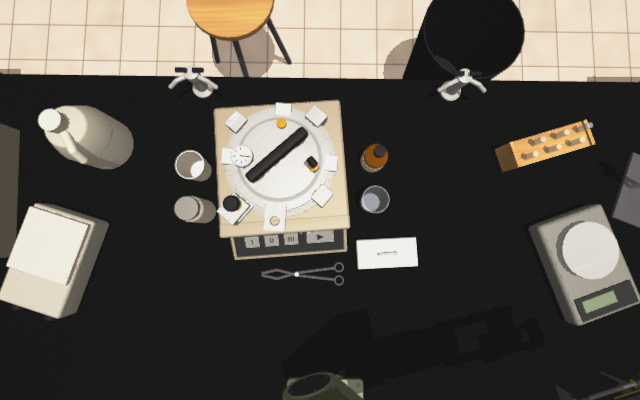

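View pics/side0.png

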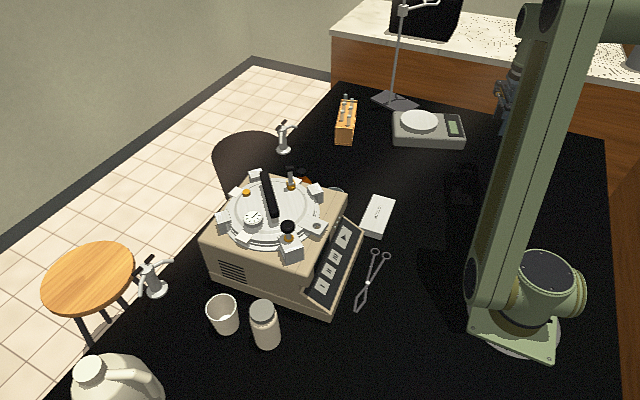

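Run:
```python
import cv2
a=cv2.imread("pics/top0.png")[90:270,195:365]
b=cv2.imread("pics/side0.png")[160:325,190:380]
cv2.imwrite("pics/z1.png",cv2.hconcat([cv2.resize(a,(510,540),interpolation=2)]))
cv2.imwrite("pics/z2.png",cv2.resize(b,(760,660)[:2],interpolation=2)[:600])
```

```text
(no output)
```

View pics/z1.png

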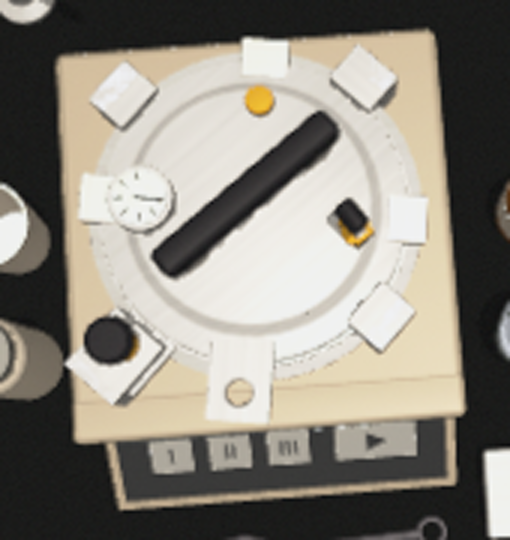

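View pics/z2.png

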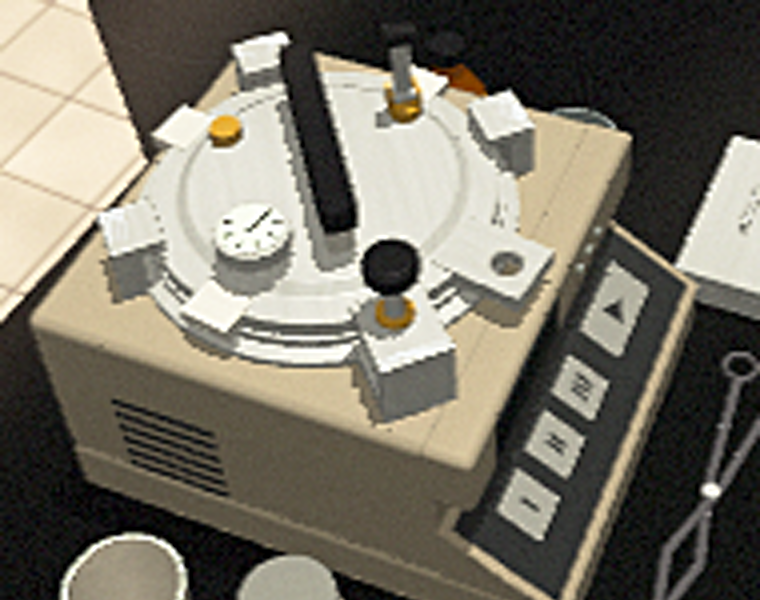

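```bash
cat > h.py <<'E'
import numpy as np
from scipy.optimize import least_squares
CK=dict(top=(365.0224,318.2667,198.2323),side=(373.9984,314.2175,201.4931))
CW=dict(top=np.array([[0.0093,-0.9958,0.0907,0.4985],[-0.9999,-0.0101,-0.0084,0.0301],[0.0093,-0.0906,-0.9958,1.0336]]),
 side=np.array([[-0.8945,-0.31,0.3222,0.2452],[-0.447,0.639,-0.626,0.6673],[-0.0118,-0.704,-0.7101,0.9308]]))
def proj(n,p):
    f,cx,cy=CK[n];c=CW[n][:,:3].T@(np.asarray(p)-CW[n][:,3]);return np.array([f*c[0]/c[2]+cx,f*c[1]/c[2]+cy])
def ray(n,px,z):
    f,cx,cy=CK[n];d=CW[n][:,:3]@np.array([(px[0]-cx)/f,(px[1]-cy)/f,1]);o=CW[n][:,3];return o+d*(z-o[2])/d[2]
t=lambda u,v:('top',np.array([u/3+195,v/3+90]))
s=lambda u,v:('side',np.array([u/4+190,v/4+160]))
def Rz(a):return np.array([[np.cos(a),-np.sin(a),0],[np.sin(a),np.cos(a),0],[0,0,1]])
E
cat > fit.py <<'E'
from h import *
def pts(q):
    x,y,yaw,lid,pa,pr,k0,ks=q
    O=np.array([x,y,0]);W=lambda p:O+Rz(yaw)@np.array(p)
    L=lambda p:W(Rz(-lid)@np.array(p))
    pin=[-pr*np.cos(pa),pr*np.sin(pa)]
    K=lambda yy:W([-.1805,yy,.0895])
    hole=L([-.138*np.cos(pa),.138*np.sin(pa),.228])
    return [(t(57,58),W([.14,.15,.2])),(t(434,30),W([.14,-.15,.2])),(t(464,414),W([-.166,-.15,.2])),(t(76,441),W([-.166,.15,.2])),
     (s(35,318),W([.14,.15,.2])),(s(473,472),W([-.166,.15,.2])),(s(632,133),W([-.166,-.15,.2])),
     (t(245,194),L([0,0,.287])),(t(158,270),L([0,.08,.28])),(t(333,117),L([0,-.08,.28])),
     (t(107,338),W(pin+[.298])),(s(390,265),W(pin+[.293])),
     (t(239,392),hole),(s(508,263),hole),
     (s(529,507),K(k0)),(s(555,450),K(k0-.05)),(s(581,388),K(k0-.1)),(s(616,310),K(ks))]
def res(q):return np.concatenate([(proj(n,P)-px) for (n,px),P in pts(q)])
r=least_squares(res,[.65,.11,0,-.6,.7,.138,.1,-.1],loss='soft_l1')
print(np.round(r.x,4));print(np.round(r.fun.reshape(-1,2),1).tolist())
x,y,yaw=r.x[:3]
E
python3 fit.py
```

```text
[ 0.6577  0.1112  0.083  -0.6555  0.7975  0.1368  0.0985 -0.0775]
[[-1.4, -1.7], [0.7, -1.1], [1.3, 1.0], [-1.3, 1.8], [-2.9, -0.3], [0.1, -1.0], [1.0, -0.9], [-0.1, -0.7], [0.2, -0.1], [-0.5, 0.9], [-0.2, 0.1], [-0.1, -0.4], [-0.3, 0.6], [0.2, -0.4], [-0.1, 0.2], [0.1, -0.8], [-0.1, 0.5], [-0.1, -0.0]]
```

```bash
cat > g.py <<'E'
from plant import bot
import numpy as np
from scipy.spatial.transform import Rotation as Ro
S=np.array([.6577,.1112,0]);YAW=np.degrees(.083)
def down(a):  # tool pointing down, tool y at world angle a deg
    a=np.radians(a);y=np.array([np.cos(a),np.sin(a),0]);z=np.array([0,0,-1.]);return np.column_stack([np.cross(y,z),y,z])
def local(p):return S+Ro.from_euler('z',YAW,degrees=True).apply(p)
def go(p,R=None):
    s=bot.observe();R0=s['ee_rot'];R=R0 if R is None else R
    print('tr',np.round(R0.T@(np.array(p)-s['ee_pos']),4).tolist(),'rot',np.round(Ro.from_matrix(R0.T@R).as_rotvec(degrees=True),2).tolist())
def st():
    s=bot.observe();print(round(s['clock'],2),np.round(s['ee_pos'],4),'F',np.round(s['contact_force'],1),'T',np.round(s['ft_torque'],2),'gap',round(s['finger_gap'],4),'j',np.round(s['joint_pos'],1),'yang',np.round(np.degrees(np.arctan2(s['ee_rot'][1,1],s['ee_rot'][0,1])),2),'z',np.round(s['ee_rot'][:,2],3))
E
python3 -c "
from g import *
go([.6577,.1112,.42],down(42.3));go([.17,-.549,.42])"
```

```text
tr [0.6612, -0.4869, -0.206] rot [-0.06, -0.09, -115.12]
tr [0.0003, -0.0002, -0.2068] rot [0.0, 0.0, 0.0]
```

Request:
step_arm:
  commands:
    - {"translation":[0,0,-0.05],"delta_rot":[0,0,0]}
    - {"translation":[0,0,-0.1],"delta_rot":[0,0,0]}
    - {"translation":[0,0,-0.15],"delta_rot":[0,0,0]}
    - {"translation":[0,0,-0.206],"delta_rot":[0,0,0]}
    - {"translation":[0.6612,-0.4869,-0.206],"delta_rot":[0,0,-115.1]}
    - {"translation":[0.6612,-0.4869,-0.206],"delta_rot":[0,0,-115.1]}
    - {"translation":[0.6612,-0.4869,-0.206],"delta_rot":[0,0,-115.1]}
    - {"translation":[0.6612,-0.4869,-0.206],"delta_rot":[0,0,-115.1]}
    - {"translation":[0.6612,-0.4869,-0.206],"delta_rot":[0,0,-115.1]}
    - {"translation":[0.6612,-0.4869,-0.206],"delta_rot":[0,0,-115.1]}
    - {"translation":[0.6612,-0.4869,-0.206],"delta_rot":[0,0,-115.1]}
    - {"translation":[0.6612,-0.4869,-0.206],"delta_rot":[0,0,-115.1]}
  jaw: 0.5
  squeeze: 20

```text
clock: 1.3
ee_pos: [0.4081, -0.2256, 0.4163]
ee_rot: [[0.065, 0.998, -0.001], [0.998, -0.065, 0.002], [0.002, -0.001, -1.0]]
contact_force: [0.6, -1.6, -0.1]
finger_gap: 0.0687
```

```bash
python3 -c "
from g import *
st();go([.6577,.1112,.42],down(42.3))"
```

```text
1.3 [ 0.4081 -0.2256  0.4163] F [ 0.6 -1.6 -0.1] T [-0.05 -0.15 -0.04] gap 0.0687 j [-30.4   4.8  78.7   0.1  96.6 -26.7] yang -3.73 z [-0.001  0.002 -1.   ]
tr [0.3523, 0.2272, -0.0033] rot [-0.01, -0.1, -46.03]
```

Request:
step_arm:
  commands:
    - {"translation":[0.3523,0.2272,-0.0033],"delta_rot":[0,0,-46]}
    - {"translation":[0.3523,0.2272,-0.0033],"delta_rot":[0,0,-46]}
    - {"translation":[0.3523,0.2272,-0.0033],"delta_rot":[0,0,-46]}
    - {"translation":[0.3523,0.2272,-0.0033],"delta_rot":[0,0,-46]}
    - {"translation":[0.3523,0.2272,-0.0033],"delta_rot":[0,0,-46]}
    - {"translation":[0.3523,0.2272,-0.0033],"delta_rot":[0,0,-46]}
    - {"translation":[0.3523,0.2272,-0.0033],"delta_rot":[0,0,-46]}
    - {"translation":[0.3523,0.2272,-0.0033],"delta_rot":[0,0,-46]}
    - {"translation":[0.3523,0.2272,-0.0033],"delta_rot":[0,0,-46]}
    - {"translation":[0.3523,0.2272,-0.0033],"delta_rot":[0,0,-46]}
    - {"translation":[0.3523,0.2272,-0.0033],"delta_rot":[0,0,-46]}

```text
clock: 2.4
ee_pos: [0.6576, 0.1112, 0.419]
ee_rot: [[-0.673, 0.74, -0.003], [0.74, 0.673, 0.001], [0.002, -0.001, -1.0]]
contact_force: [0.8, -1.1, -0.1]
finger_gap: 0.0684
```

```bash
python3 -c "
from g import *
import cv2
c=bot.camera('wrist');cv2.imwrite('pics/w1.png',c['img'][:,:,::-1])
K=c['K'];T=c['cam_to_world']
def pr(p):
    q=T[:3,:3].T@(np.array(p)-T[:3,3]);return (K@q/q[2])[:2].round(0)
for p in ([0,0,.287],[-.138*np.cos(.7975),.138*np.sin(.7975),.3]): print(pr(local(p)))
st();go([.6577,.1112,.26],down(42.3))"
```

```text
[317. 191.]
[295.  18.]
2.45 [0.6573 0.1105 0.4198] F [-0.3 -0.4 -0.3] T [-0.03 -0.13 -0.01] gap 0.0687 j [ 8.500e+00  2.580e+01  4.940e+01  1.000e-01  1.049e+02 -3.370e+01] yang 42.24 z [-0.002  0.001 -1.   ]
tr [-0.0, 0.0009, 0.1598] rot [-0.03, -0.1, -0.06]
```

View pics/w1.png

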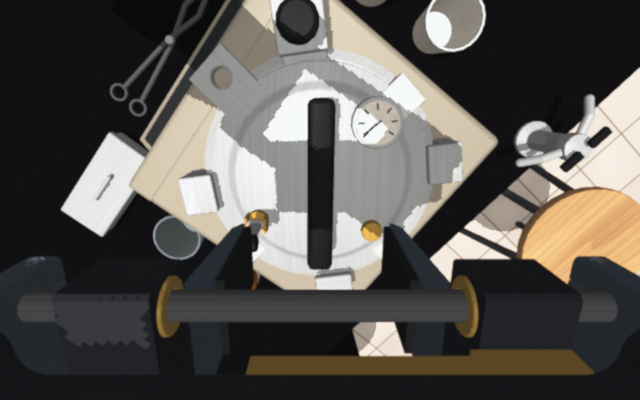

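Request:
step_arm:
  commands:
    - {"translation":[0,0.001,0.05],"delta_rot":[0,0,0]}
    - {"translation":[0,0.001,0.09],"delta_rot":[0,0,0]}
    - {"translation":[0,0.001,0.12],"delta_rot":[0,0,0]}
    - {"translation":[0,0.001,0.14],"delta_rot":[0,0,0]}
    - {"translation":[0,0.001,0.158],"delta_rot":[0,0,0]}
    - {"translation":[0,0.001,0.158],"delta_rot":[0,0,0]}

```text
clock: 3.05
ee_pos: [0.6557, 0.1094, 0.2599]
ee_rot: [[-0.671, 0.742, -0.007], [0.742, 0.671, -0.0], [0.004, -0.005, -1.0]]
contact_force: [0.1, -0.2, -0.3]
finger_gap: 0.0684
```

Request:
step_arm:
  commands:
    - {"translation":[0,0,0],"delta_rot":[0,0,0]}
    - {"translation":[0,0,0],"delta_rot":[0,0,0]}
    - {"translation":[0,0,0],"delta_rot":[0,0,0]}
    - {"translation":[0,0,0],"delta_rot":[0,0,0]}
    - {"translation":[0,0,0],"delta_rot":[0,0,0]}
  jaw: -1

```text
clock: 3.55
ee_pos: [0.6569, 0.1104, 0.2606]
ee_rot: [[-0.671, 0.742, -0.003], [0.742, 0.671, 0.002], [0.003, -0.001, -1.0]]
contact_force: [6.9, 6.1, -2.9]
finger_gap: 0.0314
```

```bash
python3 -c "
from g import *
st();go([.6577,.1112,.262],down(4.76))"
```

```text
3.55 [0.6569 0.1104 0.2606] F [ 6.9  6.1 -2.9] T [ 0.91 -1.36 -0.1 ] gap 0.0314 j [  8.5  25.7  71.6   0.1  82.9 -33.7] yang 42.14 z [-0.003  0.002 -1.   ]
tr [0.0001, 0.0012, -0.0014] rot [-0.1, -0.17, 37.38]
```

Request:
step_arm:
  commands:
    - {"translation":[0,0.0035,0],"delta_rot":[0,0,0]}
    - {"translation":[0,0.0035,0],"delta_rot":[0,0,0]}
    - {"translation":[0,0.0035,0],"delta_rot":[0,0,0]}
    - {"translation":[0,0.0035,0],"delta_rot":[0,0,0]}
    - {"translation":[0,0.0035,0],"delta_rot":[0,0,0]}

```text
clock: 4.05
ee_pos: [0.6596, 0.1128, 0.2607]
ee_rot: [[-0.671, 0.742, -0.002], [0.742, 0.671, 0.002], [0.003, -0.0, -1.0]]
contact_force: [1.4, 0.9, 0.3]
finger_gap: 0.0242
```

```bash
python3 -c "
from g import *
st();go([.6595,.1128,.262],down(4.76))"
```

```text
4.05 [0.6596 0.1128 0.2607] F [1.4 0.9 0.3] T [ 0.16 -0.24 -0.2 ] gap 0.0242 j [  8.6  25.9  71.1   0.2  83.1 -33.5] yang 42.13 z [-0.002  0.002 -1.   ]
tr [0.0001, -0.0001, -0.0013] rot [-0.07, -0.18, 37.37]
```

Request:
step_arm:
  commands:
    - {"translation":[0,0,0],"delta_rot":[0,0,4]}
    - {"translation":[0,0,0],"delta_rot":[0,0,8]}
    - {"translation":[0,0,0],"delta_rot":[0,0,12]}
    - {"translation":[0,0,0],"delta_rot":[0,0,16]}
    - {"translation":[0,0,0],"delta_rot":[0,0,20]}
    - {"translation":[0,0,0],"delta_rot":[0,0,24]}
    - {"translation":[0,0,0],"delta_rot":[0,0,28]}
    - {"translation":[0,0,0],"delta_rot":[0,0,32]}
    - {"translation":[0,0,0],"delta_rot":[0,0,35]}
    - {"translation":[0,0,0],"delta_rot":[0,0,37]}
    - {"translation":[0,0,0],"delta_rot":[0,0,37]}
    - {"translation":[0,0,0],"delta_rot":[0,0,37]}

```text
clock: 5.25
ee_pos: [0.6598, 0.1129, 0.2607]
ee_rot: [[-0.09, 0.996, -0.002], [0.996, 0.09, 0.003], [0.003, -0.002, -1.0]]
contact_force: [1.2, 0.5, 0.1]
finger_gap: 0.0241
```

```bash
python3 -c "
from g import *
import cv2
st()
ims=[]
c=bot.camera('side');a=cv2.resize(c['img'][160:280,190:330],(560,480),interpolation=2)
cv2.imwrite('pics/s2.png',a[:,:,::-1])
"
```

```text
5.25 [0.6598 0.1129 0.2607] F [1.2 0.5 0.1] T [ 0.15 -0.45 -0.28] gap 0.0241 j [ 8.6 26.  71.1  0.2 83.   3.5] yang 5.14 z [-0.002  0.003 -1.   ]
```

View pics/s2.png

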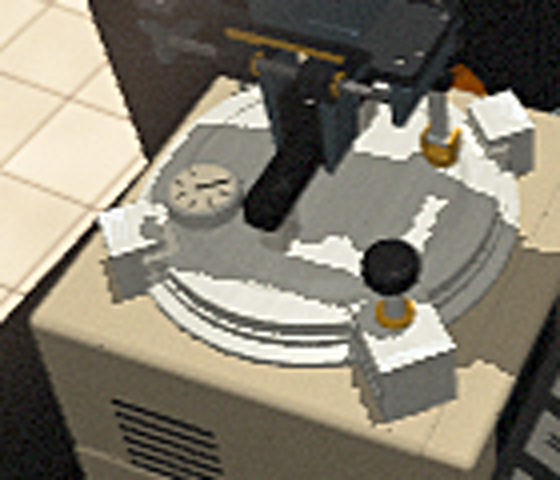

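Request:
step_arm:
  commands:
    - {"translation":[0,0,0],"delta_rot":[0,0,0.3]}
    - {"translation":[0,0,0],"delta_rot":[0,0,0.3]}
    - {"translation":[0,0,0],"delta_rot":[0,0,0.3]}

```text
clock: 5.6
ee_pos: [0.6598, 0.1129, 0.2608]
ee_rot: [[-0.085, 0.996, -0.002], [0.996, 0.085, 0.003], [0.003, -0.001, -1.0]]
contact_force: [-0.2, 0.5, 0.5]
finger_gap: 0.0237
```

Request:
step_arm:
  commands:
    - {"translation":[0,0,0],"delta_rot":[0,0,0]}
    - {"translation":[0,0,0],"delta_rot":[0,0,0]}
    - {"translation":[0,0,0],"delta_rot":[0,0,0]}
    - {"translation":[0,0,-0.05],"delta_rot":[0,0,0]}
    - {"translation":[0,0,-0.09],"delta_rot":[0,0,0]}
    - {"translation":[0,0,-0.09],"delta_rot":[0,0,0]}
  jaw: 0.3

```text
clock: 6.2
ee_pos: [0.6617, 0.1129, 0.3578]
ee_rot: [[-0.085, 0.996, 0.01], [0.996, 0.085, 0.004], [0.003, 0.011, -1.0]]
contact_force: [-0.2, -0.1, 0.4]
finger_gap: 0.0595
```

```bash
python3 -c "
from g import *
st();p=local([-.1368*np.cos(.7975),.1368*np.sin(.7975),.35])+[.0005,.0005,0];print(p);go(p,down(4.8))
p[2]=.31;go(p,down(4.8))"
```

```text
6.2 [0.6617 0.1129 0.3578] F [-0.2 -0.1  0.4] T [-0.06 -0.09  0.03] gap 0.0595 j [ 8.6 25.  59.3  0.2 95.1  3.8] yang 4.87 z [ 0.01   0.004 -1.   ]
[0.55485841 0.2013368  0.35      ]
tr [0.0972, -0.099, 0.007] rot [0.61, -0.2, 0.07]
tr [0.0971, -0.0994, 0.047] rot [0.61, -0.2, 0.07]
```

Request:
step_arm:
  commands:
    - {"translation":[0.03,-0.03,0],"delta_rot":[0.6,-0.2,0]}
    - {"translation":[0.06,-0.06,0],"delta_rot":[0.6,-0.2,0]}
    - {"translation":[0.0972,-0.099,0.007],"delta_rot":[0.6,-0.2,0]}
    - {"translation":[0.0972,-0.099,0.007],"delta_rot":[0.6,-0.2,0]}
    - {"translation":[0.0971,-0.0992,0.027],"delta_rot":[0.6,-0.2,0]}
    - {"translation":[0.0971,-0.0994,0.047],"delta_rot":[0.6,-0.2,0]}
    - {"translation":[0.0971,-0.0994,0.047],"delta_rot":[0.6,-0.2,0]}
  jaw: -1

```text
clock: 6.9
ee_pos: [0.5537, 0.2006, 0.3069]
ee_rot: [[-0.085, 0.996, -0.006], [0.996, 0.085, -0.002], [-0.002, -0.006, -1.0]]
contact_force: [-0.2, 0.5, -0.1]
finger_gap: 0.0061
```

```bash
python3 -c "
from g import *
import cv2
st();go([.5549,.2013,.31],down(4.8))
c=bot.camera('side');a=c['img'][140:280,190:350]
d=bot.camera('top');b=d['img'][100:250,195:365]
print(bot.observe()['clock'])
cv2.imwrite('pics/s3.png',cv2.hconcat([cv2.resize(a,(400,350),interpolation=2),cv2.resize(b,(397,350),interpolation=2)])[:,:,::-1])"
```

```text
6.9 [0.5537 0.2006 0.3069] F [-0.2  0.5 -0.1] T [-0.01 -0.11 -0.  ] gap 0.0061 j [18.8 17.5 77.6 -0.  85.2 13.9] yang 4.87 z [-0.006 -0.002 -1.   ]
tr [0.0005, 0.0012, -0.0031] rot [-0.33, 0.11, 0.07]
7.0
```

View pics/s3.png

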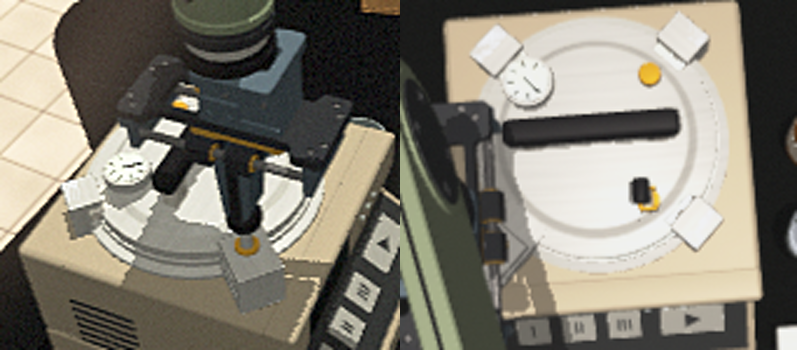

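Request:
step_arm:
  commands:
    - {"translation":[0.0005,0.001,0.003],"delta_rot":[0,0,0]}
    - {"translation":[0.0005,0.001,0.008],"delta_rot":[0,0,0]}
    - {"translation":[0.0005,0.001,0.013],"delta_rot":[0,0,0]}
    - {"translation":[0.0005,0.001,0.018],"delta_rot":[0,0,0]}
    - {"translation":[0.0005,0.001,0.023],"delta_rot":[0,0,0]}
    - {"translation":[0.0005,0.001,0.028],"delta_rot":[0,0,0]}
    - {"translation":[0.0005,0.001,0.032],"delta_rot":[0,0,0]}
    - {"translation":[0.0005,0.001,0.036],"delta_rot":[0,0,0]}
    - {"translation":[0.0005,0.001,0.036],"delta_rot":[0,0,0]}

```text
clock: 7.9
ee_pos: [0.5556, 0.2016, 0.2731]
ee_rot: [[-0.085, 0.996, -0.002], [0.996, 0.085, -0.001], [-0.001, -0.002, -1.0]]
contact_force: [0.4, -0.6, -0.0]
finger_gap: -0.0
```

```bash
python3 -c "
from g import *
st()"
```

```text
7.9 [0.5556 0.2016 0.2731] F [ 0.4 -0.6 -0. ] T [ 0.03 -0.24 -0.02] gap -0.0 j [18.8 18.2 81.3 -0.  80.6 14. ] yang 4.85 z [-0.002 -0.001 -1.   ]
```

Request:
step_arm:
  commands:
    - {"translation":[0,0,0.002],"delta_rot":[0,0,0]}
    - {"translation":[0,0,0.004],"delta_rot":[0,0,0]}
    - {"translation":[0,0,0.006],"delta_rot":[0,0,0]}

```text
clock: 8.2
ee_pos: [0.5556, 0.2016, 0.2701]
ee_rot: [[-0.085, 0.996, 0.0], [0.996, 0.085, 0.0], [0.0, 0.0, -1.0]]
contact_force: [-2.9, -2.7, 21.9]
finger_gap: 0.0004
```

```bash
python3 -c "
from g import *
st()"
```

```text
8.2 [0.5556 0.2016 0.2701] F [-2.9 -2.7 21.9] T [-0.32  0.56 -0.02] gap 0.0004 j [18.8 18.2 81.8  0.  80.  14. ] yang 4.85 z [ 0.  0. -1.]
```

```bash
python3 -c "
from g import *
import g,h
print(h.ray('top',(297.8,181.4),.312))
g.S=np.array([.6592,.1125,0])
print('grip',local([-.065,-.045,.308]))
R=down(4.76)
b=[.6592,.1125]
for y,z in [(-46,110),(-46,50),(-24,50),(-4,50),(14,45),(32,34),(44,21),(50,10),(51,9)]:
    print(y,z,end=' ');go(local([-.065,-.045+y/1e3,.252+z/1e3]),R)
"
```

```text
[0.59748594 0.06510551 0.312     ]
grip [0.59815448 0.06226611 0.308     ]
-46 110 tr [-0.1885, 0.0306, -0.0919] rot [0.02, -0.01, 0.09]
-46 50 tr [-0.1885, 0.0305, -0.0319] rot [0.02, -0.01, 0.09]
-24 50 tr [-0.1665, 0.0306, -0.0319] rot [0.02, -0.01, 0.09]
-4 50 tr [-0.1465, 0.0306, -0.0319] rot [0.02, -0.01, 0.09]
14 45 tr [-0.1285, 0.0306, -0.0269] rot [0.02, -0.01, 0.09]
32 34 tr [-0.1105, 0.0307, -0.0159] rot [0.02, -0.01, 0.09]
44 21 tr [-0.0985, 0.0307, -0.0029] rot [0.02, -0.01, 0.09]
50 10 tr [-0.0925, 0.0307, 0.0081] rot [0.02, -0.01, 0.09]
51 9 tr [-0.0915, 0.0307, 0.0091] rot [0.02, -0.01, 0.09]
```

Request:
step_arm:
  commands:
    - {"translation":[0,0,-0.05],"delta_rot":[0,0,0]}
    - {"translation":[0,0,-0.092],"delta_rot":[0,0,0]}
    - {"translation":[-0.05,0.01,-0.092],"delta_rot":[0,0,0]}
    - {"translation":[-0.1,0.02,-0.092],"delta_rot":[0,0,0]}
    - {"translation":[-0.15,0.03,-0.092],"delta_rot":[0,0,0]}
    - {"translation":[-0.1885,0.0306,-0.092],"delta_rot":[0,0,0]}
    - {"translation":[-0.1885,0.0306,-0.092],"delta_rot":[0,0,0]}
    - {"translation":[-0.1885,0.0306,-0.06],"delta_rot":[0,0,0]}
    - {"translation":[-0.1885,0.0306,-0.032],"delta_rot":[0,0,0]}
    - {"translation":[-0.1885,0.0306,-0.032],"delta_rot":[0,0,0]}
    - {"translation":[-0.178,0.0306,-0.032],"delta_rot":[0,0,0]}
    - {"translation":[-0.1665,0.0306,-0.032],"delta_rot":[0,0,0]}

```text
clock: 9.4
ee_pos: [0.6006, 0.0396, 0.3037]
ee_rot: [[-0.085, 0.996, 0.003], [0.996, 0.085, 0.001], [0.001, 0.003, -1.0]]
contact_force: [0.5, -0.0, 0.2]
finger_gap: 0.0005
```

```bash
python3 -c "
from g import *
import g
st()
g.S=np.array([.6592,.1125,0])
R=down(4.76)
for y,z in [(-24,50),(-4,50),(14,45),(32,34),(44,21),(50,10),(51,9)]:
    print(y,z,end=' ');go(local([-.065,-.045+y/1e3,.252+z/1e3]),R)
"
```

```text
9.4 [0.6006 0.0396 0.3037] F [ 0.5 -0.   0.2] T [-0.03 -0.11  0.02] gap 0.0005 j [ 2.7 18.5 76.6  0.  84.8 -2.2] yang 4.85 z [ 0.003  0.001 -1.   ]
-24 50 tr [-0.0012, -0.0006, 0.0017] rot [0.16, -0.04, 0.09]
-4 50 tr [0.0188, -0.0006, 0.0017] rot [0.16, -0.04, 0.09]
14 45 tr [0.0368, -0.0006, 0.0068] rot [0.16, -0.04, 0.09]
32 34 tr [0.0548, -0.0006, 0.0178] rot [0.16, -0.04, 0.09]
44 21 tr [0.0668, -0.0006, 0.0308] rot [0.16, -0.04, 0.09]
50 10 tr [0.0728, -0.0006, 0.0418] rot [0.16, -0.04, 0.09]
51 9 tr [0.0738, -0.0006, 0.0428] rot [0.16, -0.04, 0.09]
```

Request:
step_arm:
  commands:
    - {"translation":[0.009,0,0.002],"delta_rot":[0,0,0]}
    - {"translation":[0.019,0,0.002],"delta_rot":[0,0,0]}
    - {"translation":[0.028,0,0.004],"delta_rot":[0,0,0]}
    - {"translation":[0.037,0,0.007],"delta_rot":[0,0,0]}
    - {"translation":[0.046,0,0.012],"delta_rot":[0,0,0]}
    - {"translation":[0.055,0,0.018],"delta_rot":[0,0,0]}
    - {"translation":[0.061,0,0.024],"delta_rot":[0,0,0]}
    - {"translation":[0.067,0,0.031],"delta_rot":[0,0,0]}
    - {"translation":[0.072,0,0.037],"delta_rot":[0,0,0]}
    - {"translation":[0.075,0,0.042],"delta_rot":[0,0,0]}
    - {"translation":[0.076,0,0.042],"delta_rot":[0,0,0]}

```text
clock: 10.5
ee_pos: [0.5946, 0.1146, 0.2637]
ee_rot: [[-0.085, 0.996, 0.005], [0.996, 0.085, -0.001], [-0.001, 0.005, -1.0]]
contact_force: [-2.3, -5.6, 9.3]
finger_gap: 0.0007
```

```bash
python3 -c "
from g import *
st()"
```

```text
10.5 [0.5946 0.1146 0.2637] F [-2.3 -5.6  9.3] T [-0.91  0.21  0.01] gap 0.0007 j [ 9.9 19.5 80.7 -0.1 79.5  5. ] yang 4.85 z [ 0.005 -0.001 -1.   ]
```

Request:
step_arm:
  commands:
    - {"translation":[0.001,0,0.003],"delta_rot":[0,0,0]}
    - {"translation":[0.001,0,0.003],"delta_rot":[0,0,0]}
    - {"translation":[0,0,-0.04],"delta_rot":[0,0,0]}
    - {"translation":[0,0,-0.08],"delta_rot":[0,0,0]}
    - {"translation":[0,0,-0.12],"delta_rot":[0,0,0]}
    - {"translation":[0,0,-0.12],"delta_rot":[0,0,0]}

```text
clock: 11.1
ee_pos: [0.5956, 0.1155, 0.3897]
ee_rot: [[-0.085, 0.996, 0.016], [0.996, 0.085, 0.002], [0.001, 0.017, -1.0]]
contact_force: [0.9, 0.2, 0.3]
finger_gap: 0.0006
```

```bash
cat >> g.py <<'E'
def keyR(flip=1):
    c,s=np.cos(np.radians(32)),np.sin(np.radians(32));y=np.array([0,-1.*flip,0]);z=np.array([s,0,-c])
    return Ro.from_euler('z',YAW,degrees=True).as_matrix()@np.column_stack([np.cross(y,z),y,z])
N=np.array([-np.sin(np.radians(32)),0,np.cos(np.radians(32))])
def key(yy,out):return local(np.array([-.1805,yy,.0895])+out*N)
E
python3 -c "
from g import *
import cv2
st();s=bot.observe();c=bot.camera('wrist');T=c['cam_to_world']
cv2.imwrite('pics/w2.png',c['img'][:,:,::-1])
print('cam in tool',s['ee_rot'].T@(T[:3,3]-s['ee_pos']))
print(key(.0485,.1),keyR(1),keyR(-1))
go(key(.0485,.15),keyR(1));go(key(.0485,.15),keyR(-1))"
```

```text
11.1 [0.5956 0.1155 0.3897] F [0.9 0.2 0.3] T [-0.04 -0.17 -0.02] gap 0.0006 j [ 9.9 18.1 65.4 -0.  95.6  5.1] yang 4.86 z [ 0.016  0.002 -1.   ]
cam in tool [ 8.12201534e-02  2.75154105e-05 -1.70890249e-01]
[0.420991   0.14017545 0.17430481] [[ 0.84512867  0.08290473  0.528095  ]
 [ 0.0703072  -0.99655748  0.04393282]
 [ 0.52991926  0.         -0.8480481 ]] [[-0.84512867 -0.08290473  0.528095  ]
 [-0.0703072   0.99655748  0.04393282]
 [-0.52991926  0.         -0.8480481 ]]
tr [0.0396, -0.1994, 0.1674] rot [-24.6, 24.57, 87.64]
tr [0.0396, -0.1994, 0.1674] rot [-24.56, -24.59, -87.44]
```

View pics/w2.png

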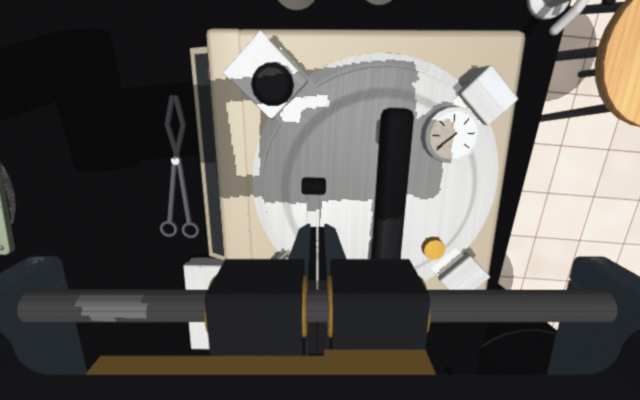

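```bash
python3 -c "
from g import *
p=key(.0485,.15);print(p);p[2]=.36;go(p,keyR(-1))"
```

```text
[0.39458625 0.13797881 0.21670721]
tr [0.0396, -0.1978, 0.0242] rot [-24.56, -24.59, -87.44]
```

Request:
step_arm:
  commands:
    - {"translation":[0.0396,-0.198,0.024],"delta_rot":[-24.56,-24.59,-87.44]}
    - {"translation":[0.0396,-0.198,0.024],"delta_rot":[-24.56,-24.59,-87.44]}
    - {"translation":[0.0396,-0.198,0.024],"delta_rot":[-24.56,-24.59,-87.44]}
    - {"translation":[0.0396,-0.198,0.024],"delta_rot":[-24.56,-24.59,-87.44]}
    - {"translation":[0.0396,-0.198,0.024],"delta_rot":[-24.56,-24.59,-87.44]}
    - {"translation":[0.0396,-0.198,0.024],"delta_rot":[-24.56,-24.59,-87.44]}
    - {"translation":[0.0396,-0.198,0.024],"delta_rot":[-24.56,-24.59,-87.44]}
    - {"translation":[0.0396,-0.198,0.024],"delta_rot":[-24.56,-24.59,-87.44]}
    - {"translation":[0.0396,-0.198,0.024],"delta_rot":[-24.56,-24.59,-87.44]}
    - {"translation":[0.0396,-0.198,0.024],"delta_rot":[-24.56,-24.59,-87.44]}
    - {"translation":[0.0396,-0.198,0.024],"delta_rot":[-24.56,-24.59,-87.44]}
    - {"translation":[0.0396,-0.198,0.024],"delta_rot":[-24.56,-24.59,-87.44]}

```text
clock: 12.35
ee_pos: [0.3924, 0.1368, 0.3574]
ee_rot: [[-0.847, -0.082, 0.525], [-0.07, 0.997, 0.043], [-0.527, -0.001, -0.85]]
contact_force: [0.2, 0.1, -0.2]
finger_gap: 0.0001
```

```bash
python3 -c "
from g import *
st();go(key(.0485,.15),keyR(-1))"
```

```text
12.35 [0.3924 0.1368 0.3574] F [ 0.2  0.1 -0.2] T [ 0.11  0.19 -0.01] gap 0.0001 j [ 26.9 -16.1 111.8 -14.   55.3 -62.8] yang 94.7 z [ 0.525  0.043 -0.85 ]
tr [0.0722, 0.001, 0.1208] rot [-0.06, -0.22, -0.04]
```

Request:
step_arm:
  commands:
    - {"translation":[0.0241,0,0.04],"delta_rot":[0,0,0]}
    - {"translation":[0.048,0,0.08],"delta_rot":[0,0,0]}
    - {"translation":[0.0722,0.001,0.1208],"delta_rot":[0,-0.2,0]}
    - {"translation":[0.0722,0.001,0.1208],"delta_rot":[0,-0.2,0]}
    - {"translation":[0.0722,0.001,0.1208],"delta_rot":[0,-0.2,0]}

```text
clock: 12.85
ee_pos: [0.3951, 0.1384, 0.2168]
ee_rot: [[-0.846, -0.081, 0.527], [-0.069, 0.997, 0.043], [-0.529, -0.0, -0.849]]
contact_force: [0.4, 0.6, 0.7]
finger_gap: 0.0007
```

```bash
python3 -c "
from g import *
import cv2
st();go(key(.0485,.02),keyR(-1));go(key(.0485,.0),keyR(-1))
c=bot.camera('wrist');cv2.imwrite('pics/w3.png',c['img'][:,:,::-1])
K=c['K'];T=c['cam_to_world']
def pr(p):
    q=T[:3,:3].T@(np.array(p)-T[:3,3]);return (K@q/q[2])[:2].round(0)
for y in (.0985,.0485,-.0015,-.0775): print(pr(key(y,0)))
"
```

```text
12.85 [0.3951 0.1384 0.2168] F [0.4 0.6 0.7] T [0.11 0.11 0.03] gap 0.0007 j [ 27.  -10.1 128.6 -21.4  33.4 -52.6] yang 94.64 z [ 0.527  0.043 -0.849]
tr [0.0003, -0.0002, 0.1298] rot [-0.07, -0.09, -0.09]
tr [0.0003, -0.0001, 0.1498] rot [-0.07, -0.09, -0.09]
[370. 185.]
[316. 185.]
[263. 185.]
[182. 185.]
```

View pics/w3.png

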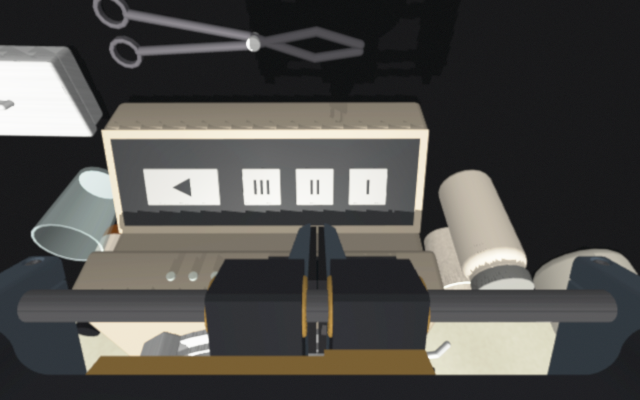

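Request:
step_arm:
  commands:
    - {"translation":[-0.001,0,0.04],"delta_rot":[0,0,0]}
    - {"translation":[-0.001,0,0.08],"delta_rot":[0,0,0]}
    - {"translation":[-0.001,0,0.12],"delta_rot":[0,0,0]}
    - {"translation":[-0.001,0,0.136],"delta_rot":[0,0,0]}
    - {"translation":[-0.001,0,0.142],"delta_rot":[0,0,0]}
    - {"translation":[-0.001,0,0.142],"delta_rot":[0,0,0]}

```text
clock: 13.5
ee_pos: [0.4762, 0.1464, 0.1015]
ee_rot: [[-0.841, -0.08, 0.535], [-0.066, 0.997, 0.045], [-0.536, 0.002, -0.844]]
contact_force: [0.1, -0.5, 0.0]
finger_gap: 0.0007
```

```bash
python3 -c "
from g import *
st();go(key(.0485,0),keyR(-1))"
```

```text
13.5 [0.4762 0.1464 0.1015] F [ 0.1 -0.5  0. ] T [ 0.05  0.24 -0.01] gap 0.0007 j [ 21.8   8.1 133.2 -51.1  11.6 -24.7] yang 94.6 z [ 0.535  0.045 -0.844]
tr [0.0086, -0.0017, 0.0087] rot [0.03, 0.44, -0.2]
```

Request:
step_arm:
  commands:
    - {"translation":[0.0045,0,0],"delta_rot":[0,0.2,0]}
    - {"translation":[0.0085,-0.001,0],"delta_rot":[0,0.4,0]}
    - {"translation":[0.0085,-0.001,0],"delta_rot":[0,0.4,0]}
    - {"translation":[0.0085,-0.001,0],"delta_rot":[0,0.4,0]}

```text
clock: 13.9
ee_pos: [0.4692, 0.1449, 0.0976]
ee_rot: [[-0.844, -0.08, 0.53], [-0.067, 0.997, 0.045], [-0.532, 0.003, -0.847]]
contact_force: [-0.3, -0.2, 0.2]
finger_gap: 0.0005
```

```bash
python3 -c "
from g import *
st();go(key(.0485,0),keyR(-1))"
```

```text
13.9 [0.4692 0.1449 0.0976] F [-0.3 -0.2  0.2] T [ 0.04  0.23 -0.04] gap 0.0005 j [ 22.    8.  134.1 -52.5  11.4 -23.1] yang 94.6 z [ 0.53   0.045 -0.847]
tr [0.0004, -0.0008, 0.0093] rot [0.05, 0.11, -0.21]
```

Request:
step_arm:
  commands:
    - {"translation":[0,-0.0005,0.003],"delta_rot":[0,0,0]}
    - {"translation":[0,-0.0005,0.006],"delta_rot":[0,0,0]}
    - {"translation":[0,-0.0005,0.008],"delta_rot":[0,0,0]}
    - {"translation":[0,-0.0005,0.009],"delta_rot":[0,0,0]}
    - {"translation":[0,-0.0005,0.009],"delta_rot":[0,0,0]}

```text
clock: 14.4
ee_pos: [0.474, 0.1449, 0.09]
ee_rot: [[-0.844, -0.08, 0.53], [-0.067, 0.997, 0.045], [-0.532, 0.003, -0.847]]
contact_force: [0.2, 0.3, 0.2]
finger_gap: 0.0006
```

```bash
python3 -c "
from g import *
st();go(key(.0485,0),keyR(-1))"
```

```text
14.4 [0.474  0.1449 0.09  ] F [0.2 0.3 0.2] T [0.13 0.22 0.02] gap 0.0006 j [ 21.6   9.3 134.2 -58.2  10.4 -17.6] yang 94.61 z [ 0.53   0.045 -0.847]
tr [0.0005, -0.0003, 0.0003] rot [0.05, 0.12, -0.21]
```

Request:
step_arm:
  commands:
    - {"translation":[0,0,0.001],"delta_rot":[0,0,0]}
    - {"translation":[0,0,0.0015],"delta_rot":[0,0,0]}
    - {"translation":[0,0,0.0015],"delta_rot":[0,0,0]}

```text
clock: 14.7
ee_pos: [0.4748, 0.145, 0.089]
ee_rot: [[-0.844, -0.08, 0.53], [-0.067, 0.997, 0.045], [-0.532, 0.003, -0.847]]
contact_force: [-2.9, -0.3, 6.0]
finger_gap: 0.0006
```

Request:
step_arm:
  commands:
    - {"translation":[0,0,0.001],"delta_rot":[0,0,0]}
    - {"translation":[0,0,0.001],"delta_rot":[0,0,0]}
    - {"translation":[0,0,0.001],"delta_rot":[0,0,0]}

```text
clock: 15.0
ee_pos: [0.475, 0.145, 0.0885]
ee_rot: [[-0.844, -0.08, 0.531], [-0.066, 0.997, 0.045], [-0.533, 0.003, -0.846]]
contact_force: [-6.3, -0.7, 8.4]
finger_gap: 0.0004
```

Request:
step_arm:
  commands:
    - {"translation":[0,0,0.001],"delta_rot":[0,0,0]}
    - {"translation":[0,0,0.001],"delta_rot":[0,0,0]}
    - {"translation":[0,0,0.001],"delta_rot":[0,0,0]}

```text
clock: 15.3
ee_pos: [0.4752, 0.145, 0.0882]
ee_rot: [[-0.843, -0.08, 0.531], [-0.066, 0.997, 0.046], [-0.533, 0.003, -0.846]]
contact_force: [-6.8, -0.5, 9.3]
finger_gap: 0.0004
```

Request:
step_arm:
  commands:
    - {"translation":[0,0,-0.015],"delta_rot":[0,0,0]}
    - {"translation":[0,0,-0.03],"delta_rot":[0,0,0]}
    - {"translation":[0,0,-0.06],"delta_rot":[0,0,0]}
    - {"translation":[0,0,-0.06],"delta_rot":[0,0,0]}
    - {"translation":[0,0,-0.06],"delta_rot":[0,0,0]}

```text
clock: 15.8
ee_pos: [0.4436, 0.1423, 0.1394]
ee_rot: [[-0.842, -0.081, 0.533], [-0.066, 0.997, 0.046], [-0.535, 0.003, -0.845]]
contact_force: [0.5, -0.4, -0.6]
finger_gap: 0.0006
```

```bash
python3 -c "
from g import *
st();go(key(-.0775,.06),keyR(-1))"
```

```text
15.8 [0.4436 0.1423 0.1394] F [ 0.5 -0.4 -0.6] T [0.07 0.25 0.04] gap 0.0006 j [ 23.4   1.2 133.1 -33.9  17.6 -41.3] yang 94.63 z [ 0.533  0.046 -0.845]
tr [0.0003, -0.1263, -0.0019] rot [0.1, 0.32, -0.21]
```

Request:
step_arm:
  commands:
    - {"translation":[0,-0.015,-0.002],"delta_rot":[0,0.3,0]}
    - {"translation":[0,-0.03,-0.002],"delta_rot":[0,0.3,0]}
    - {"translation":[0,-0.045,-0.002],"delta_rot":[0,0.3,0]}
    - {"translation":[0,-0.06,-0.002],"delta_rot":[0,0.3,0]}
    - {"translation":[0,-0.075,-0.002],"delta_rot":[0,0.3,0]}
    - {"translation":[0,-0.09,-0.002],"delta_rot":[0,0.3,0]}
    - {"translation":[0,-0.105,-0.002],"delta_rot":[0,0.3,0]}
    - {"translation":[0,-0.12,-0.002],"delta_rot":[0,0.3,0]}
    - {"translation":[0,-0.1263,-0.002],"delta_rot":[0,0.3,0]}
    - {"translation":[0,-0.1263,-0.002],"delta_rot":[0,0.3,0]}
    - {"translation":[0,-0.1263,-0.002],"delta_rot":[0,0.3,0]}

```text
clock: 16.9
ee_pos: [0.4525, 0.016, 0.1395]
ee_rot: [[-0.846, -0.08, 0.526], [-0.066, 0.997, 0.045], [-0.528, 0.003, -0.849]]
contact_force: [-0.3, 0.1, -0.3]
finger_gap: 0.0004
```

```bash
python3 -c "
from g import *
st();go(key(-.0775,.01),keyR(-1))"
```

```text
16.9 [0.4525 0.016  0.1395] F [-0.3  0.1 -0.3] T [0.02 0.16 0.03] gap 0.0004 j [  -2.2   -0.7  134.6   14.7   14.8 -109.9] yang 94.58 z [ 0.526  0.045 -0.849]
tr [-0.0006, 0.0003, 0.0493] rot [0.07, -0.11, -0.25]
```

Request:
step_arm:
  commands:
    - {"translation":[0.002,0,0.01],"delta_rot":[0,2,0]}
    - {"translation":[0.004,0,0.02],"delta_rot":[0,4,0]}
    - {"translation":[0.004,0,0.03],"delta_rot":[0,5,0]}
    - {"translation":[0.004,0,0.036],"delta_rot":[0,5,0]}
    - {"translation":[0.004,0,0.04],"delta_rot":[0,5,0]}
    - {"translation":[0.004,0,0.04],"delta_rot":[0,5,0]}

```text
clock: 17.5
ee_pos: [0.4697, 0.0177, 0.1027]
ee_rot: [[-0.89, -0.08, 0.449], [-0.07, 0.997, 0.039], [-0.451, 0.003, -0.892]]
contact_force: [-0.6, -0.2, -0.5]
finger_gap: 0.0006
```

```bash
python3 -c "
from g import *
st();s=bot.observe();print('local mm',1e3*Ro.from_euler('z',-YAW,degrees=True).apply(s['ee_pos']-key(-.0775,0)), 'out',(Ro.from_euler('z',-YAW,degrees=True).apply(s['ee_pos']-key(-.0775,0)))@N)"
```

```text
17.5 [0.4697 0.0177 0.1027] F [-0.6 -0.2 -0.5] T [ 0.07  0.14 -0.01] gap 0.0006 j [  -1.2    5.7  132.4   10.5   15.5 -105.3] yang 94.59 z [ 0.449  0.039 -0.892]
local mm [-14.55905081  -0.07577725  13.17466094] out 0.01888786762606973
```

Request:
step_arm:
  commands:
    - {"translation":[-0.001,0,0.005],"delta_rot":[0,0,0]}
    - {"translation":[-0.001,0,0.01],"delta_rot":[0,0,0]}
    - {"translation":[-0.001,0,0.014],"delta_rot":[0,0,0]}
    - {"translation":[-0.001,0,0.016],"delta_rot":[0,0,0]}
    - {"translation":[-0.001,0,0.016],"delta_rot":[0,0,0]}

```text
clock: 18.0
ee_pos: [0.4777, 0.0184, 0.0885]
ee_rot: [[-0.89, -0.08, 0.449], [-0.07, 0.997, 0.039], [-0.45, 0.004, -0.893]]
contact_force: [-0.3, -0.4, -0.7]
finger_gap: 0.0006
```

```bash
python3 -c "
from g import *
st();s=bot.observe();print('local mm',1e3*Ro.from_euler('z',-YAW,degrees=True).apply(s['ee_pos']-key(-.0775,0)), 'out',(Ro.from_euler('z',-YAW,degrees=True).apply(s['ee_pos']-key(-.0775,0)))@N)"
```

```text
18.0 [0.4777 0.0184 0.0885] F [-0.3 -0.4 -0.7] T [0.02 0.11 0.04] gap 0.0006 j [  -1.1    7.9  132.7   12.2   13.  -106.9] yang 94.59 z [ 0.449  0.039 -0.893]
local mm [-6.5509284  -0.04653378 -1.03179453] out 0.002596451774893053
```

Request:
step_arm:
  commands:
    - {"translation":[0,0,0.001],"delta_rot":[0,0,0]}
    - {"translation":[0,0,0.002],"delta_rot":[0,0,0]}
    - {"translation":[0,0,0.003],"delta_rot":[0,0,0]}
    - {"translation":[0,0,0.003],"delta_rot":[0,0,0]}

```text
clock: 18.4
ee_pos: [0.4791, 0.0185, 0.0862]
ee_rot: [[-0.89, -0.08, 0.449], [-0.07, 0.997, 0.039], [-0.451, 0.003, -0.892]]
contact_force: [-3.8, -0.8, 6.3]
finger_gap: 0.0004
```

Contact at about 7 N; press a little further and hold.

Request:
step_arm:
  commands:
    - {"translation":[0,0,0.001],"delta_rot":[0,0,0]}
    - {"translation":[0,0,0.0015],"delta_rot":[0,0,0]}
    - {"translation":[0,0,0.0015],"delta_rot":[0,0,0]}
    - {"translation":[0,0,0.0015],"delta_rot":[0,0,0]}
    - {"translation":[0,0,0.0015],"delta_rot":[0,0,0]}
    - {"translation":[0,0,0.0015],"delta_rot":[0,0,0]}
    - {"translation":[0,0,0.0015],"delta_rot":[0,0,0]}
    - {"translation":[0,0,0.0015],"delta_rot":[0,0,0]}
    - {"translation":[0,0,0.0015],"delta_rot":[0,0,0]}
    - {"translation":[0,0,0.0015],"delta_rot":[0,0,0]}
    - {"translation":[0,0,0.0015],"delta_rot":[0,0,0]}
    - {"translation":[0,0,0.0015],"delta_rot":[0,0,0]}

```text
clock: 19.6
ee_pos: [0.4795, 0.0185, 0.0855]
ee_rot: [[-0.889, -0.08, 0.45], [-0.07, 0.997, 0.039], [-0.452, 0.003, -0.892]]
contact_force: [-7.3, -1.3, 10.6]
finger_gap: 0.0008
```

Request:
step_arm:
  commands:
    - {"translation":[0,0,0],"delta_rot":[0,0,0]}

```text
clock: 19.7
ee_pos: [0.4792, 0.0185, 0.0861]
ee_rot: [[-0.889, -0.08, 0.451], [-0.07, 0.997, 0.039], [-0.453, 0.003, -0.892]]
contact_force: [-4.9, -1.4, 6.5]
finger_gap: 0.0005
```

Held over 1 s at about 13 N. Now I'll withdraw along the tool axis, well clear, and check the scene.

Request:
step_arm:
  commands:
    - {"translation":[0,0,-0.015],"delta_rot":[0,0,0]}
    - {"translation":[0,0,-0.04],"delta_rot":[0,0,0]}
    - {"translation":[0,0,-0.08],"delta_rot":[0,0,0]}
    - {"translation":[0,0,-0.12],"delta_rot":[0,0,0]}
    - {"translation":[0,0,-0.12],"delta_rot":[0,0,0]}
    - {"translation":[0,0,-0.12],"delta_rot":[0,0,0]}
    - {"translation":[0,0,-0.12],"delta_rot":[0,0,0]}

```text
clock: 20.4
ee_pos: [0.4246, 0.0139, 0.1919]
ee_rot: [[-0.89, -0.08, 0.449], [-0.07, 0.997, 0.039], [-0.451, 0.004, -0.893]]
contact_force: [0.7, -0.1, -1.2]
finger_gap: 0.0008
```

```bash
python3 -c "
from g import *
import cv2
st()
c=bot.camera('side');a=c['img'][150:330,190:390]
d=bot.camera('top');b=d['img'][90:290,160:360]
cv2.imwrite('pics/s9.png',cv2.hconcat([cv2.resize(a,(400,360),interpolation=2),cv2.resize(b,(360,360),interpolation=2)])[:,:,::-1])"
```

```text
20.4 [0.4246 0.0139 0.1919] F [ 0.7 -0.1 -1.2] T [0.07 0.15 0.01] gap 0.0008 j [  -2.3   -6.9  127.9    6.1   32.6 -101.2] yang 94.6 z [ 0.449  0.039 -0.893]
```

View pics/s9.png

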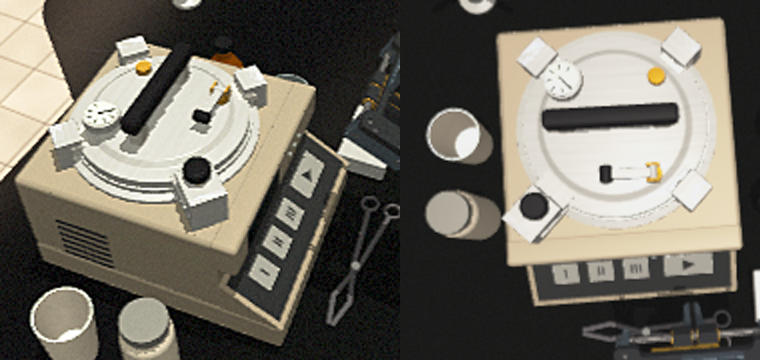

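The picture shows the lid home, the pin knob seated on its bracket, the vent lever flat, the bench items in place and the arm clear.

```bash
python3 -c "
from plant import bot
print(bot.sign_off())"
```

```text
the job is handed in; nothing more can be done
None
```

The steriliser is secured and started. I handed the job in at about 20.5 s of the 64 s allowed; hand-in gave no verdict.

- **Lid:** I turned it by the bar handle to about 0 rad. The bar is parallel to the casing in the pictures.
- **Pin:** It bottomed with the fingertips at 270 mm height and 22 N, which is fully down.
- **Vent lever:** I folded it flat. The wrist picture and the final picture both show it lying down.
- **Middle key:** Pressed at about 7 to 11 N for roughly half a second or more.
- **START:** Pressed last at about 7 to 13 N for over a second.

In the last checks the wrist force was about 1 N, which is the noise level, and the fingers were more than 100 mm off the panel. The cup, white jar and tongs were visibly where they started. The final crop did not fully show the beaker, reagent bottle and case, so I did not check those three, though the arm was kept clear of them.

On the approach to the middle key the arm was briefly about 9 mm off line near its wrist limit. I corrected that before contact, and used about 5 degrees less tilt for START.

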